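Start the loaded block of a tube digester under its dust cover

ROBOT

A 6-joint arm with a two-finger parallel gripper is mounted at the origin on the work surface. World frame = base frame: x ahead of the robot, y to its left, z up, the work surface at z = 0. Lengths are in m, angles in rad, forces in N, time in s.
With the tool pointing down it reaches from about 0.325 to 0.9 m from the base axis. Payload 6.1 kg.
Tool frame: the origin (TCP) lies midway between the tips of the shut fingers; the grasp point (between the pads) lies behind it (robot.grasp_offset is the z of the grasp point in the tool frame, in m); z points along the fingers, y is the line along which they close (so a half turn about z gives the same grasp; the last joint's range is limited). The gripper opens to 87 mm and grips with 3 to 60 N. Pads are 19 mm wide; open, the fingers measure 117 mm over their backs; the gripper's body (75 mm by 190 mm) begins 51 mm behind the grasp point.
Start: joints at [1.213, 0.22, 1.526, -0, 1.395, -0.126], TCP at [0.144, 0.608, 0.223] pointing down, gripper open.
Joint ranges: [-2.98, 2.98], [-0.91, 2.08], [0.09, 2.57], [-1.24, 4.39], [0.2, 2.65], [-2.68, 2.68]. Speed limits (rad/s): [2.57, 2.57, 3.01, 3.14, 3.14, 3.14].

INTERFACE

Orientations are given as a unit quaternion [w, x, y, z].
In Python, from workcell import robot gives the robot as it stands.
- The arm moves only by the tool step_arm, never from a script. Its argument "increments" is a list of rows, each an object with "gripper": the finger opening in mm, from 0 to 87; "travel": the shift along the tool's x, y, z in units of 30 mm (1.0 is 30 mm), a list of three; "twist": the turn about the tool's z in units of 5 degrees (1.0 is 5 degrees). In form: [{"gripper": gripper, "travel": [x, y, z], "twist": twist}, ...]. A call has exactly 8 rows; each row shifts and turns the commanded pose from where the row before left it, along the tool's axes as they then stand; what a row does not reach is not made up. A row lasts 1/10 s, in which the tool goes at most 50 mm and 8.59 degrees, less where a joint would pass 70% of its speed; a pose out of reach is approached as far as the arm can. A call is refused whole if a number of a shift passes 1 or a number of a turn 1, either way. A call with a gripper value outside its range is refused whole. The fingers move at their own pace and stop on an object; "force" is the grip in N (left out, the last holds). Time passes only in rows, so rows that do not move let the fingers close, or fill a call up. It gives the time, the measured TCP pose, the force, the opening and the grip force at its end, in the units of the state.
- robot.state(): the state, without advancing time (a new reading comes with each control period).
- robot.capture(name): name is "side" or "top"; returns a dict with "frame" (420x560x3 uint8, red, green, blue), "range_z" (420x560 float32, m along the optical axis (not along the pixel's ray), 0 where there is no reading), "fx", "fy", "cx", "cy" (pixels), "eye" and "rotation" of the camera in the world. Camera axes: x right, y down, z forward; pixel columns grow to the right and rows downward; lengths in m; the calibration is good to about 2 mm. A picture is of the moment at which its call begins.
- robot.job_done(): hands the job in; it is judged then, once.
Trained networks look in the newest picture that a camera, given by its name, has taken for a name from the list of things; names that differ only in an ending like _2 or _b are one class to them, and where a whole thing is asked for, a point or a joint stands for the part that bears it (a point fixed in the world has none). Each returns a list of dicts, best first, with "p" (0 to 1); they miss things now and then, are a little off and sometimes report something else, mostly with a low value. They report only what shows in the picture. A call takes as long as a camera call.
- robot.regions_of(camera, target): "pixels" (420x560 bool, what is visible of it) and "bbox" ([left, top, right, bottom] in pixels, round what is visible of it).
- robot.landmark_of(camera, target): "location" ([column, row] in pixels: a listed point, or the origin of a listed thing).
The state is a dict: "t": time; "qpos": joint angles; "qvel": joint speeds; "joint_efforts": joint torques, N m; "ee_pos": TCP position; "ee_rot": TCP orientation; "ft_force": force on the tool from outside, world axes, zero at the start; "torque": the same for the moment, N m; "grip_width": finger opening in m; "gripper_force": force on a finger pad.
Only numpy, scipy, OpenCV 4.12 (cv2) and the standard library are available. Lean on these libraries where they do the work, as an engineer would, in place of code of your own. Each camera call takes 0.05 s, during which the arm holds its last target. There are 200 camera calls.

TASK

One heating block of the digester holds the rack of tubes, the other is capped. Slide the dust cover on the sloping panel fully aside, then press the start key of the block with the rack (blue key for the left block, yellow for the right): feel for it, press it gently but right in, and keep it in for a good second. Then slide the cover fully shut again, never pushing the other key and leaving everything else on the bench where it is.

Things in the scene. Friction and masses are not known exactly. Their poses are not given: they have to be found in the camera images.
- digester: White twin-block tube digester, blue cheeks, fixed: 440 mm wide, 365 deep, steel deck 131 mm above the bench carrying two heating blocks, left (blue bar on the deck) and right (yellow bar). Origin: middle of its front face's bottom edge, bench level; x to its back, y to its left, z up. Its grey panel slopes at 20 degrees to the horizontal, from 75 mm up at the front, 165 mm along the slope.
- cover (a joint): Slide of the dust cover, m: 0 fully shut over both start keys (at the right stop), 0.176 fully aside (at the left stop, keys bare). It slides level along the digester's +y, needs about 3 N, stays where it is left, may start up to 30 mm ajar. Stops are rigid.
- cover_grip (a point): Centre of the black rib on the dust cover, moving with it: 14 mm thick along the slide, 60 mm long up the slope, 30 mm high off the cover's outer face (this point is 15 mm above that face). Axes as the panel's: x up the slope, y left along the slide (opening), z straight out of the panel.
- cover_plate (a point): Middle of the outer face of the dust cover, at the foot of the rib, moving with it; axes as the panel's. The cover is a clear plate edged in blue, 176 mm along the slide, 78 mm up the slope, 3 mm thick, its outer face 9 mm above the panel. Two aluminium guide rails, 10 mm high, run along its upper and lower edges.
- left_opening (a point): Centre, in the panel's face, of the 52 x 52 mm opening of the left, blue start key, which starts the left block. Axes as the panel's: x up the slope, y left, z straight out of the panel. It lies 38 mm left of the shut cover's middle, at the same height up the slope.
- right_opening (a point): The same for the right, yellow start key, which starts the right block; 76 mm right of the left opening.
- key_left (a joint): Push of the left, blue start key, m: 0 out, 0.004 right in on a firm rubber stop. Flat 46 x 46 mm cap, moves straight into the panel; spring 1.5 N at first, 5.5 N right in; comes out by itself. It settles on a rubber boot, so its rest height differs and is not measured: face from 2 mm proud of the panel to 10 mm sunk (and up to 2 mm off centre along the slope): feel for it. Over 25 N breaks it.
- key_right (a joint): The same for the right, yellow start key, whose cap sits at its own unmeasured height.
- stop_button (a point): Top of the red emergency-stop mushroom at the panel's upper right, 34 mm across, 22 mm high off the panel, rigid; not used.
- tube_rack: Steel rack, 160 x 172 mm and 108 mm high, with 12 upright glass tubes, standing fixed on the left or the right heating block. Origin: middle of the bottom edge of its front face; its y in the digester's frame is about +0.108 m on the left block, -0.108 m on the right.
- block_cap: Flat steel insulating cap, 160 x 186 mm and 50 mm high over its black bail handle, fixed on the other, idle block. Origin: middle of the bottom edge of its front face.
- amber_bottle: Bystander: amber reagent bottle, 72 mm across, 150 mm high. Origin: centre of its underside.
- white_jar: Bystander: white plastic jar, 74 mm across, 85 mm high. Origin: centre of its underside.
- white_jar2: Bystander: white plastic jar with a paper label, 74 mm across, 85 mm high. Origin: centre of its underside.
- beaker: Bystander: empty clear beaker, 72 mm across the rim, 95 mm high. Origin: centre of its underside.
- cup_rack: Bystander: orange rack 110 x 180 mm with six white cups, 110 mm high. Origin: centre of its underside.
- spatula: Bystander: steel spatula 180 mm long, lying flat on the bench between the robot and the digester. Origin: under its middle.
- marker: Bystander: black marker pen with a blue cap, 145 mm long, 18 mm thick, lying on the bench between the robot and the digester. Origin: under its middle.

How it is judged:
By the outcome, as a careful person would: the job done as asked, in the order asked, and still so for the second after the job is handed in, with the robot touching nothing.
It also fails if it takes over 58 s, if anything falls off the work surface, if the arm or the gripper's body presses on something with over 40 N, if the wrist force passes 120 N, or if a joint passes its speed limit or range.

## Working session

There is one attempt and no reset: what is moved stays moved. The work goes in short steps, Python scripts to look and compute and a tool call to move; the robot and the scene stay as the last step left them, time stands still between calls to the robot, and variables do not carry over. Pictures are saved under pics/ and viewed, at most 10 in all, crops included, and the job is handed in when it is done.

Besides the shell and the picture viewer there is one more tool, called as name(argument=value, ...) on one line, values as JSON. step_arm: Moves the arm, as the interface text tells. Its arguments: {"type":"object","properties":{"increments":{"type":"array"},"force":{"type":"number"}},"required":["increments"]}

```bash
mkdir -p pics; cat > h.py <<'E'
import numpy as np, cv2
from workcell import robot
def world(c,u,v,z=None):
    z=z if z is not None else np.median([d for d in c["range_z"][int(v)-1:int(v)+2,int(u)-1:int(u)+2].ravel() if d>0] or [0])
    p=np.array([(u-c["cx"])/c["fx"]*z,(v-c["cy"])/c["fy"]*z,z])
    return np.array(c["eye"])+np.array(c["rotation"])@p
E
python3 - <<'E'
from h import *
np.set_printoptions(precision=4,suppress=True)
s=robot.state();print(s["t"],s["ee_pos"],s["ee_rot"],s["ft_force"],robot.grasp_offset)
for n in("side","top"):
    c=robot.capture(n);cv2.imwrite(f"pics/{n}0.png",c["frame"][:,:,::-1]);print(n,c["eye"],c["fx"])
    for k in("digester","cover_grip","cover_plate","left_opening","right_opening","stop_button","tube_rack","block_cap"):
        for d in robot.landmark_of(n,k)[:2]:
            u,v=d["location"];print(k,round(d["p"],2),np.round([u,v]),world(c,u,v))
print(robot.state()["t"])
E
```

```text
0.0 [0.1434 0.6077 0.2215] [-0.0002  0.1156  0.9933 -0.0009] [ 0.0852 -0.0013 -0.0208] -0.0187
side [-0.0364 -0.7515  1.2823] 533.3918506328777Traceback (most recent call last):
  File "<stdin>", line 8, in <module>
  File "h.py", line 6, in world
    return np.array(c["eye"])+np.array(c["rotation"])@p
                              ~~~~~~~~~~~~~~~~~~~~~~~^~
ValueError: matmul: Input operand 1 has a mismatch in its core dimension 0, with gufunc signature (n?,k),(k,m?)->(n?,m?) (size 3 is different from 4)
```

View pics/side0.png

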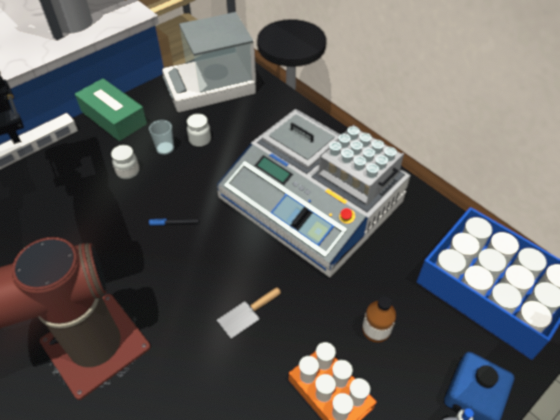

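The side view shows the digester at about (315,190), with the rack on the right (yellow) block at (365,155) and the cap on the left. The cover rib is at about (305,218) and the red stop at (347,215). `rotation` is a quaternion, so I'll fix that in the helper.

```bash
sed -i 's/^import numpy.*/&\nfrom scipy.spatial.transform import Rotation as R\ndef M(q): return R.from_quat([q[1],q[2],q[3],q[0]]).as_matrix()/; s/np.array(c\["rotation"\])@p/M(c["rotation"])@p/' h.py
python3 - <<'E'
from h import *
np.set_printoptions(precision=4,suppress=True)
for n in("side","top"):
    c=robot.capture(n);cv2.imwrite(f"pics/{n}1.png",c["frame"][:,:,::-1]);print(n,c["eye"],c["fx"],c["rotation"])
    np.savez(f"{n}.npz",**c)
    for k in("digester","cover_grip","cover_plate","left_opening","right_opening","stop_button","tube_rack","block_cap"):
        for d in robot.landmark_of(n,k)[:2]:
            u,v=d["location"];print(k,round(d["p"],2),np.round([u,v]),world(c,u,v))
c=robot.capture("top");r=robot.regions_of("top","digester")[0];x,y,X,Y=map(int,r["bbox"]);print(r["bbox"])
f=c["frame"][max(y-20,0):Y+20,max(x-20,0):X+20];s=min(800/f.shape[1],600/f.shape[0])
cv2.imwrite("pics/topcrop.png",cv2.resize(f,None,fx=s,fy=s,interpolation=cv2.INTER_CUBIC)[:,:,::-1])
print(s,robot.state()["t"])
E
```

```text
side [-0.0364 -0.7515  1.2823] 533.3918506328777 [-0.3116  0.8815 -0.3338  0.1201]
digester 0.79 [271. 240.] [ 0.5487 -0.0504 -0.0025]
cover_grip 0.68 [304. 216.] [ 0.6146 -0.1151  0.1197]
cover_plate 0.91 [302. 219.] [ 0.6027 -0.1189  0.121 ]
left_opening 0.98 [298. 217.] [ 0.598  -0.1117  0.1265]
right_opening 0.65 [320. 230.] [ 0.6236 -0.1714  0.1038]
stop_button 0.92 [344. 211.] [ 0.6974 -0.1858  0.1407]
tube_rack 0.61 [340. 190.] [ 0.7499 -0.1213  0.1332]
block_cap 0.86 [284. 154.] [0.7204 0.0853 0.1407]
top [ 0.4557 -0.0191  1.3939] 414.52732538184233 [ 0.0328 -0.6998  0.7131 -0.0263]
digester 0.83 [293. 212.] [ 0.5468 -0.0475  0.0013]
digester 0.7 [424. 268.] [ 0.3557 -0.4655  0.0452]
cover_grip 0.65 [314. 187.] [ 0.6124 -0.1108  0.135 ]
cover_plate 0.74 [339. 153.] [ 0.7167 -0.1912  0.1281]
left_opening 0.86 [305. 189.] [ 0.6113 -0.0842  0.1027]
right_opening 0.65 [329. 182.] [ 0.6304 -0.1606  0.1047]
right_opening 0.61 [293. 212.] [ 0.5445 -0.0489 -0.0009]
stop_button 0.69 [342. 155.] [ 0.7082 -0.1976  0.1444]
stop_button 0.34 [332. 182.] [ 0.6307 -0.1689  0.1041]
tube_rack 0.73 [314. 145.] [ 0.7424 -0.115   0.1352]
block_cap 0.74 [248. 154.] [0.7186 0.088  0.1343]
[206.9, 82.0, 362.9, 217.8]
3.4285714285714284 1.1
```

View pics/top1.png

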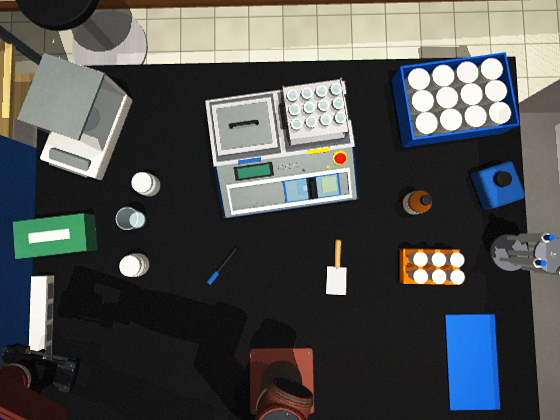

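View pics/topcrop.png

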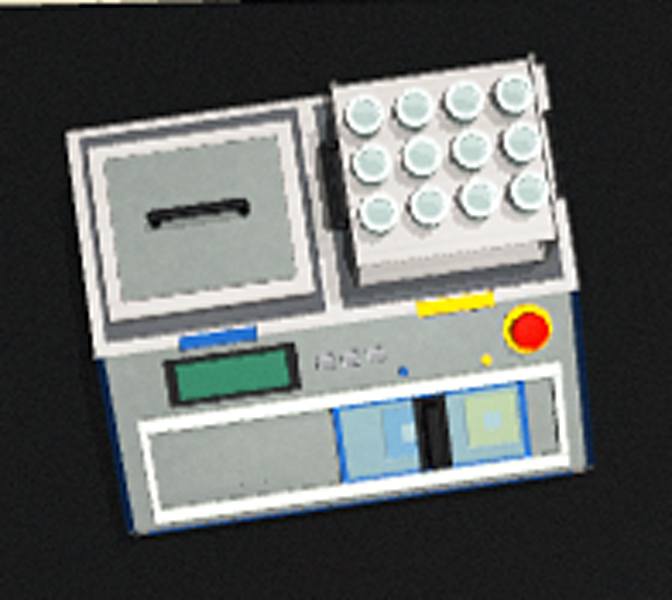

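The top view confirms it: the rack is on the right (yellow bar), so the yellow key is the one to press. In the crop, the cover's blue edges are at about x=338–525, the rib at (432,430), and the right rail end at x≈560. The cover is slightly ajar. Next I'll fit the digester frame.

```bash
cat > fit.py <<'E'
from h import *
from scipy.optimize import least_squares
np.set_printoptions(precision=4,suppress=True)
def cloud(c):
    v,u=np.mgrid[0:420,0:560];z=c["range_z"]
    p=np.stack([(u-c["cx"])/c["fx"]*z,(v-c["cy"])/c["fy"]*z,z],-1)
    return p@M(c["rotation"]).T+c["eye"]
def panel(yaw,o):
    Rz=R.from_euler('z',yaw).as_matrix(); return Rz
if __name__=="__main__":
  for n in("top","side"):
    c=dict(np.load(n+".npz"));P=cloud(c);C=c["frame"].astype(int)
    q=P.reshape(-1,3);col=C.reshape(-1,3)
    m=(c["range_z"].ravel()>0)&(q[:,0]>.5)&(q[:,0]<.75)&(q[:,1]>-.32)&(q[:,1]<.22)&(q[:,2]>.07)&(q[:,2]<.16)
    q=q[m];col=col[m]
    # panel plane with fixed 20deg slope: z = .075+tan20*((x-ox)cos+ (y-oy) sin)
    f=lambda a:(q@np.array([-np.tan(.349)*np.cos(a[0]),-np.tan(.349)*np.sin(a[0]),1])-a[1])
    r=least_squares(f,[.11,-.1],loss="soft_l1",f_scale=.002)
    yaw=r.x[0];print(n,"yaw plane",np.degrees(yaw),"front dist",(.075-r.x[1])/np.tan(.349),"spread",np.median(abs(f(r.x))))
    # dark rib pixels
    mx=col.max(1);h=f(r.x)*np.cos(.349)
    d=(h>.018)&(h<.045)&(mx<70)
    print("rib n",d.sum(),q[d].mean(0) if d.any() else "",np.percentile(h[d],[10,50,90]) if d.any() else "")
    # bright rails
    T=lambda p:p@R.from_euler('z',yaw).as_matrix()
    w=(col.min(1)>215)&(h>.004)&(h<.016);t=T(q[w]);
    print("rail n",w.sum(),"x range",np.percentile(t[:,0],[1,25,75,99]),"y range",np.percentile(t[:,1],[.5,99.5]))
    red=(col[:,0]>180)&(col[:,1]<70);print("stop",q[red].mean(0),h[red].mean())
  for n in("top","side"):
    c=dict(np.load(n+".npz"))
    robot.capture(n)
    for k in("cover_grip","left_opening","right_opening","digester"):
      print(n,k,[ (round(d["p"],2),np.round(d["location"],1)) for d in robot.landmark_of(n,k)[:2]])
E
python3 fit.py
```

```text
top yaw plane 6.085052950784955 front dist 0.5439512702391195 spread 0.004017481816683821
rib n 93 [ 0.6085 -0.106   0.1298] [0.0277 0.0353 0.0397]
rail n 1000 x range [0.5514 0.5593 0.6403 0.7413] y range [-0.2916  0.0962]
stop [ 0.6989 -0.1936  0.1419] 0.018260962179868064
side yaw plane 6.453255131766899 front dist 0.5457461114832814 spread 0.004349415163189721
rib n 114 [ 0.6025 -0.1126  0.1236] [0.022  0.0338 0.0383]
rail n 791 x range [0.5499 0.556  0.6354 0.6425] y range [-0.297   0.0881]
stop [ 0.6951 -0.1966  0.1399] 0.018938209590861756
top cover_grip [(0.75, array([309.7, 190.6]))]
top left_opening [(0.78, array([304.8, 187.5]))]
top right_opening [(0.57, array([330.5, 184.8]))]
top digester [(0.72, array([294.6, 208.5])), (0.24, array([249.2, 152.5]))]
side cover_grip [(0.77, array([303.8, 213.6]))]
side left_opening []
side right_opening [(0.77, array([319.3, 231.6]))]
side digester []
```

step_arm(increments=[{"gripper": 60,"travel": [0,0,0],"twist": -1},{"gripper": 60,"travel": [0,0,0],"twist": -1},{"gripper": 60,"travel": [0,0,0],"twist": -1},{"gripper": 60,"travel": [0,0,0],"twist": -0.9},{"gripper": 60,"travel": [-0.4,-1,0],"twist": 0},{"gripper": 60,"travel": [-0.5,-1,0],"twist": 0},{"gripper": 60,"travel": [-0.5,-1,0],"twist": 0},{"gripper": 60,"travel": [-0.5,-1,0],"twist": 0}])

```text
t: 2.4
ee_pos: [0.2137, 0.4941, 0.2225]
ee_rot: [0.0, -0.054, 0.999, 0.0]
ft_force: [-0.7, -0.5, -0.3]
grip_width: 0.0599
gripper_force: 0.0
```

step_arm(increments=[{"gripper": 60,"travel": [-0.5,-1,0],"twist": 0},{"gripper": 60,"travel": [-0.5,-1,0],"twist": 0},{"gripper": 60,"travel": [-0.5,-1,0],"twist": 0},{"gripper": 60,"travel": [-0.5,-1,0],"twist": 0},{"gripper": 60,"travel": [-0.5,-1,0],"twist": 0},{"gripper": 60,"travel": [-0.5,-1,0],"twist": 0},{"gripper": 60,"travel": [-0.5,-1,0],"twist": 0},{"gripper": 60,"travel": [-0.5,-1,0],"twist": 0}])

```text
t: 3.2
ee_pos: [0.3592, 0.2684, 0.2228]
ee_rot: [0.0, -0.054, 0.999, 0.0]
ft_force: [0.8, 0.9, -0.4]
grip_width: 0.0601
gripper_force: 0.0
```

step_arm(increments=[{"gripper": 60,"travel": [-0.5,-1,0],"twist": 0},{"gripper": 60,"travel": [-0.5,-1,0],"twist": 0},{"gripper": 60,"travel": [-0.5,-1,0],"twist": 0},{"gripper": 60,"travel": [-0.5,-1,0],"twist": 0},{"gripper": 60,"travel": [-0.5,-1,0],"twist": 0},{"gripper": 60,"travel": [-0.5,-1,0],"twist": 0},{"gripper": 60,"travel": [-0.5,-1,0],"twist": 0},{"gripper": 60,"travel": [-0.5,-1,0],"twist": 0}])

```text
t: 4.0
ee_pos: [0.5045, 0.0427, 0.2228]
ee_rot: [0.0, -0.054, 0.999, 0.0]
ft_force: [-0.2, 0.5, 0.4]
grip_width: 0.0602
gripper_force: 0.0
```

step_arm(increments=[{"gripper": 60,"travel": [-0.5,-1,0],"twist": 0},{"gripper": 60,"travel": [-0.5,-1,0],"twist": 0},{"gripper": 60,"travel": [-0.5,-1,0],"twist": 0},{"gripper": 60,"travel": [-0.5,-1,0],"twist": 0},{"gripper": 60,"travel": [-0.5,-1,0.5],"twist": 0},{"gripper": 60,"travel": [-0.37,-0.4,0.7],"twist": 0},{"gripper": 60,"travel": [0,0,0.3],"twist": 0},{"gripper": 60,"travel": [0,0,0],"twist": 0}])

```text
t: 4.8
ee_pos: [0.6054, -0.1072, 0.1752]
ee_rot: [-0.002, -0.054, 0.999, 0.001]
ft_force: [-0.5, 0.1, 0.8]
grip_width: 0.0599
gripper_force: 0.0
```

```bash
python3 - <<'E'
from h import *
s=robot.state();print(s["ee_pos"],s["ft_force"])
c=robot.capture("side");cv2.imwrite("pics/s2.png",cv2.resize(c["frame"][130:290,200:420],None,fx=3.5,fy=3.5,interpolation=cv2.INTER_CUBIC)[:,:,::-1])
E
```

```text
[ 0.60535215 -0.10716883  0.1752339 ] [-0.50236729  0.05908908  0.77708942]
```

View pics/s2.png

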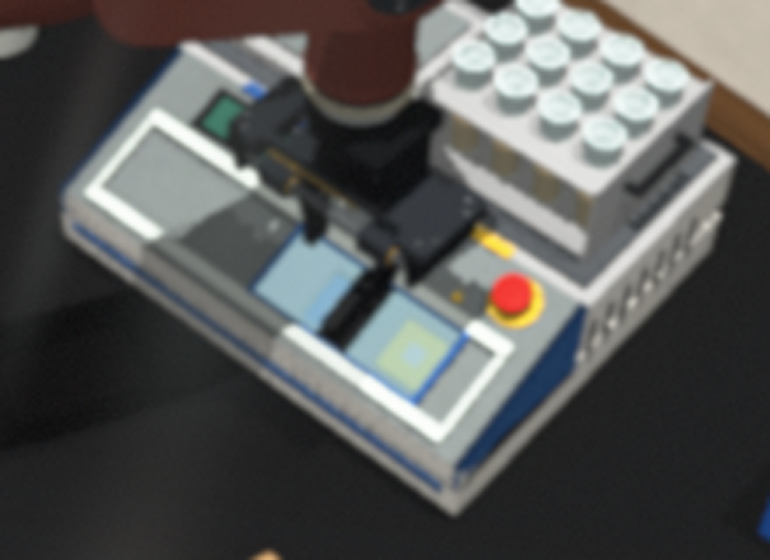

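The open fingers straddle the rib (crop (355,305)), well above it, and the stop button at (513,293) is clear. I'll descend now.

step_arm(increments=[{"gripper": 60,"travel": [0,0,0.5],"twist": 0},{"gripper": 60,"travel": [0,0,0.5],"twist": 0},{"gripper": 60,"travel": [0,0,0.5],"twist": 0},{"gripper": 60,"travel": [0,0,0.3],"twist": 0},{"gripper": 60,"travel": [0,0,0.2],"twist": 0},{"gripper": 60,"travel": [0,0,0.1],"twist": 0},{"gripper": 60,"travel": [0,0,0],"twist": 0},{"gripper": 60,"travel": [0,0,0],"twist": 0}])

```text
t: 5.65
ee_pos: [0.6074, -0.1079, 0.1151]
ee_rot: [0.0, -0.054, 0.999, -0.0]
ft_force: [-0.3, -0.8, -0.1]
grip_width: 0.0598
gripper_force: 0.0
```

step_arm(increments=[{"gripper": 10,"travel": [0,0,0],"twist": 0},{"gripper": 10,"travel": [0,0,0],"twist": 0},{"gripper": 10,"travel": [0,0,0],"twist": 0},{"gripper": 10,"travel": [0,0,0],"twist": 0},{"gripper": 10,"travel": [0,0,0],"twist": 0},{"gripper": 10,"travel": [0,0,0],"twist": 0},{"gripper": 10,"travel": [0,0,0],"twist": 0},{"gripper": 10,"travel": [0,0,0],"twist": 0}], force=10)

```text
t: 6.45
ee_pos: [0.607, -0.1079, 0.1145]
ee_rot: [-0.0, -0.054, 0.999, -0.0]
ft_force: [0.7, -0.8, 0.2]
grip_width: 0.0137
gripper_force: 10.0
```

Gripped the rib (13.7 mm wide). Now I'll slide the cover open.

step_arm(increments=[{"gripper": 10,"travel": [0,0.3,0],"twist": 0},{"gripper": 10,"travel": [0,0.7,0],"twist": 0},{"gripper": 10,"travel": [0,0.8,0],"twist": 0},{"gripper": 10,"travel": [0,0.8,0],"twist": 0},{"gripper": 10,"travel": [0,0.8,0],"twist": 0},{"gripper": 10,"travel": [0,0.7,0],"twist": 0},{"gripper": 10,"travel": [0,0.4,0],"twist": 0},{"gripper": 10,"travel": [0,0.2,0],"twist": 0}])

```text
t: 7.25
ee_pos: [0.5895, 0.0335, 0.1145]
ee_rot: [-0.002, -0.055, 0.998, -0.0]
ft_force: [-7.7, -4.2, 4.9]
grip_width: 0.0137
gripper_force: 10.0
```

step_arm(increments=[{"gripper": 10,"travel": [0,0.1,0],"twist": 0},{"gripper": 10,"travel": [0,0.1,0],"twist": 0},{"gripper": 10,"travel": [0,0.1,0],"twist": 0},{"gripper": 10,"travel": [0,0,0],"twist": 0},{"gripper": 10,"travel": [0,0,0],"twist": 0},{"gripper": 10,"travel": [0,0,0],"twist": 0},{"gripper": 10,"travel": [0,0,0],"twist": 0},{"gripper": 10,"travel": [0,0,0],"twist": 0}])

```text
t: 8.05
ee_pos: [0.5884, 0.0418, 0.1145]
ee_rot: [-0.002, -0.054, 0.999, -0.0]
ft_force: [-7.9, -1.9, 5.1]
grip_width: 0.0143
gripper_force: 10.0
```

step_arm(increments=[{"gripper": 10,"travel": [0.1,0.1,0],"twist": 0},{"gripper": 10,"travel": [0.05,0.1,0],"twist": 0},{"gripper": 10,"travel": [0,0.1,0],"twist": 0},{"gripper": 10,"travel": [0,0,0],"twist": 0},{"gripper": 10,"travel": [0,0,0],"twist": 0},{"gripper": 10,"travel": [0,0,0],"twist": 0},{"gripper": 10,"travel": [0,0,0],"twist": 0},{"gripper": 10,"travel": [0,0,0],"twist": 0}])

```text
t: 8.85
ee_pos: [0.5874, 0.0477, 0.1146]
ee_rot: [0.003, -0.054, 0.999, -0.002]
ft_force: [9.0, -9.4, -6.7]
grip_width: 0.0136
gripper_force: 10.0
```

step_arm(increments=[{"gripper": 10,"travel": [-0.08,0.05,0],"twist": 0},{"gripper": 10,"travel": [0,0.1,0],"twist": 0},{"gripper": 10,"travel": [0,0.05,0],"twist": 0},{"gripper": 10,"travel": [0,0,0],"twist": 0},{"gripper": 10,"travel": [0,0,0],"twist": 0},{"gripper": 10,"travel": [0,0,0],"twist": 0},{"gripper": 10,"travel": [0,0,0],"twist": 0},{"gripper": 10,"travel": [0,0,0],"twist": 0}])

```text
t: 9.65
ee_pos: [0.5872, 0.051, 0.1145]
ee_rot: [-0.0, -0.054, 0.999, -0.004]
ft_force: [0.4, -20.1, -0.5]
grip_width: 0.0207
gripper_force: 10.0
```

The stop is reached: the rib held still while the finger was pushed open. I'll release, lift and look.

step_arm(increments=[{"gripper": 60,"travel": [0,-0.1,0],"twist": 0},{"gripper": 60,"travel": [0,0,0],"twist": 0},{"gripper": 60,"travel": [0,0,0],"twist": 0},{"gripper": 60,"travel": [0,0,0],"twist": 0},{"gripper": 60,"travel": [0,0,-0.5],"twist": 0},{"gripper": 60,"travel": [0,0,-0.8],"twist": 0},{"gripper": 60,"travel": [0,0,-0.7],"twist": 0},{"gripper": 60,"travel": [0,0,0],"twist": 0}])

```text
t: 10.45
ee_pos: [0.5901, 0.0534, 0.1796]
ee_rot: [0.004, -0.055, 0.999, -0.0]
ft_force: [0.9, 0.1, -0.3]
grip_width: 0.0596
gripper_force: 0.0
```

```bash
python3 - <<'E'
from fit import *
for n in("top","side"):
    c=robot.capture(n);np.savez(n+"3.npz",**c);P=cloud(c);hsv=cv2.cvtColor(c["frame"],cv2.COLOR_RGB2HSV)
    for nm,lo,hi in(("yel",20,35),("blu",98,118)):
        m=(hsv[...,0]>=lo)&(hsv[...,0]<=hi)&(hsv[...,1]>110)&(hsv[...,2]>90)&(P[...,0]>.56)&(P[...,0]<.66)&(P[...,1]>-.24)&(P[...,1]<0)&(P[...,2]>.07)&(P[...,2]<.12)
        k,l,s,ce=cv2.connectedComponentsWithStats(m.astype(np.uint8))
        i=1+np.argmax(s[1:,4]) if k>1 else 0
        print(n,nm,s[i],ce[i],P[l==i].mean(0),P[l==i].min(0),P[l==i].max(0))
    for k in("left_opening","right_opening","cover_grip"):
        print(k,[(round(d["p"],2),np.round(d["location"],1),world(c,*d["location"])) for d in robot.landmark_of(n,k)[:1]])
c=dict(np.load("top3.npz"));f=c["frame"][130:240,210:370]
cv2.imwrite("pics/t3.png",cv2.resize(f,None,fx=4.5,fy=4.5,interpolation=cv2.INTER_CUBIC)[:,:,::-1])
E
```

```text
top yel [321 176  17  17 195] [329.0872 183.6769] [ 0.6273 -0.1627  0.0906] [ 0.602  -0.1892  0.07  ] [ 0.6539 -0.1377  0.1026]
top blu [298 180  16  16 179] [305.1676 187.3408] [ 0.6176 -0.087   0.0865] [ 0.594  -0.1123  0.0709] [ 0.642  -0.0642  0.0975]
left_opening [(0.57, array([305.3, 183.1]), array([ 0.6303, -0.0874,  0.0929]))]
right_opening [(0.63, array([328.3, 185.5]), array([ 0.6216, -0.1601,  0.0898]))]
cover_grip [(0.47, array([263. , 198.1]), array([0.5551, 0.0317, 0.3952]))]
side yel [307 221  23  21 231] [317.9004 231.1515] [ 0.6248 -0.1634  0.0893] [ 0.6002 -0.189   0.0763] [ 0.6591 -0.1334  0.1012]
side blu [287 208  21  20 201] [297.1343 217.204 ] [ 0.6173 -0.0867  0.0847] [ 0.5909 -0.1126  0.0702] [ 0.65   -0.0499  0.0983]
left_opening [(0.82, array([298.3, 214.8]), array([ 0.6237, -0.0845,  0.0882]))]
right_opening [(0.57, array([319.3, 231.8]), array([ 0.6261, -0.1678,  0.0895]))]
cover_grip [(0.86, array([260.7, 189. ]), array([0.5897, 0.0399, 0.1184]))]
```

View pics/t3.png

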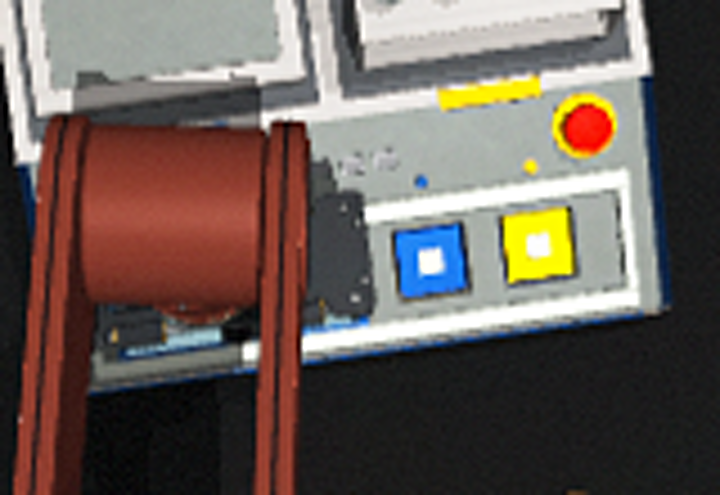

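The keys are bare: yellow at crop (538,245), blue at (431,260). The cap position agrees with the stop-derived position to within a millimetre. I'll shut the fingers and hover over the yellow key.

step_arm(increments=[{"gripper": 0,"travel": [0,-0.8,0],"twist": 0},{"gripper": 0,"travel": [0,-1,0],"twist": 0},{"gripper": 0,"travel": [0,-1,0],"twist": 0},{"gripper": 0,"travel": [0,-1,0],"twist": 0},{"gripper": 0,"travel": [0,-1,0],"twist": 0},{"gripper": 0,"travel": [0,-1,0],"twist": 0},{"gripper": 0,"travel": [0,-1,0],"twist": 0},{"gripper": 0,"travel": [0,-0.5,0],"twist": 0}])

```text
t: 11.65
ee_pos: [0.6108, -0.1669, 0.1739]
ee_rot: [-0.0, -0.053, 0.999, -0.0]
ft_force: [-0.5, -0.5, 1.2]
grip_width: 0.0051
gripper_force: 0.0
```

step_arm(increments=[{"gripper": 0,"travel": [0,0,0],"twist": 0},{"gripper": 0,"travel": [0,0,0.4],"twist": 0},{"gripper": 0,"travel": [0,0,0.5],"twist": 0},{"gripper": 0,"travel": [0,0,0.5],"twist": 0},{"gripper": 0,"travel": [0,0,0.3],"twist": 0},{"gripper": 0,"travel": [0,0,0.1],"twist": 0},{"gripper": 0,"travel": [0,0,0],"twist": 0},{"gripper": 0,"travel": [0,0,0],"twist": 0}])

```text
t: 12.45
ee_pos: [0.6115, -0.1646, 0.121]
ee_rot: [0.0, -0.054, 0.999, -0.0]
ft_force: [-0.2, -0.5, 0.9]
grip_width: 0.0004
gripper_force: 0.0
```

```bash
python3 - <<'E'
from h import *
s=robot.state();p=s["ee_pos"];a=R.from_euler('z',6.25,degrees=True).as_matrix();print(np.round(np.array(p)@a,4),s["ft_force"],s["grip_width"],s["t"])
E
```

```text
[ 0.5899 -0.2302  0.121 ] [-0.24470243 -0.45319979  0.87451449] 0.00041965546994610065 12.45
```

step_arm(increments=[{"gripper": 0,"travel": [-0.06,0,0.16],"twist": 0},{"gripper": 0,"travel": [-0.06,0,0.16],"twist": 0},{"gripper": 0,"travel": [-0.06,0,0.16],"twist": 0},{"gripper": 0,"travel": [-0.03,0,0.08],"twist": 0},{"gripper": 0,"travel": [0,0,0],"twist": 0},{"gripper": 0,"travel": [0,0,0],"twist": 0},{"gripper": 0,"travel": [0,0,0],"twist": 0},{"gripper": 0,"travel": [0,0,0],"twist": 0}])

```text
t: 13.25
ee_pos: [0.6175, -0.164, 0.104]
ee_rot: [0.0, -0.054, 0.999, -0.0]
ft_force: [-0.2, 1.0, -0.1]
grip_width: 0.0005
gripper_force: 0.0
```

step_arm(increments=[{"gripper": 0,"travel": [-0.01,0,0.03],"twist": 0},{"gripper": 0,"travel": [-0.01,0,0.03],"twist": 0},{"gripper": 0,"travel": [-0.01,0,0.03],"twist": 0},{"gripper": 0,"travel": [0,0,0],"twist": 0},{"gripper": 0,"travel": [0,0,0],"twist": 0},{"gripper": 0,"travel": [0,0,0],"twist": 0},{"gripper": 0,"travel": [0,0,0],"twist": 0},{"gripper": 0,"travel": [0,0,0],"twist": 0}])

```text
t: 14.05
ee_pos: [0.6182, -0.1639, 0.1011]
ee_rot: [0.0, -0.054, 0.999, -0.0]
ft_force: [-0.3, -0.2, 0.8]
grip_width: 0.0002
gripper_force: 0.0
```

step_arm(increments=[{"gripper": 0,"travel": [-0.01,0,0.03],"twist": 0},{"gripper": 0,"travel": [-0.01,0,0.03],"twist": 0},{"gripper": 0,"travel": [-0.01,0,0.03],"twist": 0},{"gripper": 0,"travel": [0,0,0],"twist": 0},{"gripper": 0,"travel": [0,0,0],"twist": 0},{"gripper": 0,"travel": [0,0,0],"twist": 0},{"gripper": 0,"travel": [0,0,0],"twist": 0},{"gripper": 0,"travel": [0,0,0],"twist": 0}])

```text
t: 14.85
ee_pos: [0.6191, -0.1638, 0.0984]
ee_rot: [0.0, -0.054, 0.999, -0.0]
ft_force: [0.9, 0.9, -0.4]
grip_width: 0.0006
gripper_force: 0.0
```

step_arm(increments=[{"gripper": 0,"travel": [-0.01,0,0.03],"twist": 0},{"gripper": 0,"travel": [-0.01,0,0.03],"twist": 0},{"gripper": 0,"travel": [-0.01,0,0.03],"twist": 0},{"gripper": 0,"travel": [0,0,0],"twist": 0},{"gripper": 0,"travel": [0,0,0],"twist": 0},{"gripper": 0,"travel": [0,0,0],"twist": 0},{"gripper": 0,"travel": [0,0,0],"twist": 0},{"gripper": 0,"travel": [0,0,0],"twist": 0}])

```text
t: 15.65
ee_pos: [0.62, -0.1637, 0.0957]
ee_rot: [0.0, -0.054, 0.999, -0.0]
ft_force: [-1.1, -0.0, -0.2]
grip_width: 0.0007
gripper_force: 0.0
```

step_arm(increments=[{"gripper": 0,"travel": [-0.01,0,0.03],"twist": 0},{"gripper": 0,"travel": [-0.01,0,0.03],"twist": 0},{"gripper": 0,"travel": [-0.01,0,0.03],"twist": 0},{"gripper": 0,"travel": [0,0,0],"twist": 0},{"gripper": 0,"travel": [0,0,0],"twist": 0},{"gripper": 0,"travel": [0,0,0],"twist": 0},{"gripper": 0,"travel": [0,0,0],"twist": 0},{"gripper": 0,"travel": [0,0,0],"twist": 0}])

```text
t: 16.45
ee_pos: [0.6209, -0.1636, 0.0931]
ee_rot: [0.0, -0.054, 0.999, -0.0]
ft_force: [-1.1, 0.3, 1.1]
grip_width: 0.0003
gripper_force: 0.7
```

step_arm(increments=[{"gripper": 0,"travel": [-0.01,0,0.03],"twist": 0},{"gripper": 0,"travel": [-0.01,0,0.03],"twist": 0},{"gripper": 0,"travel": [0,0,0],"twist": 0},{"gripper": 0,"travel": [0,0,0],"twist": 0},{"gripper": 0,"travel": [0,0,0],"twist": 0},{"gripper": 0,"travel": [0,0,0],"twist": 0},{"gripper": 0,"travel": [0,0,0],"twist": 0},{"gripper": 0,"travel": [0,0,0],"twist": 0}])

```text
t: 17.25
ee_pos: [0.6215, -0.1635, 0.0912]
ee_rot: [0.0, -0.054, 0.999, -0.0]
ft_force: [-1.2, 0.3, 2.8]
grip_width: 0.0008
gripper_force: 1.6
```

step_arm(increments=[{"gripper": 0,"travel": [-0.01,0,0.03],"twist": 0},{"gripper": 0,"travel": [-0.01,0,0.03],"twist": 0},{"gripper": 0,"travel": [0,0,0],"twist": 0},{"gripper": 0,"travel": [0,0,0],"twist": 0},{"gripper": 0,"travel": [0,0,0],"twist": 0},{"gripper": 0,"travel": [0,0,0],"twist": 0},{"gripper": 0,"travel": [0,0,0],"twist": 0},{"gripper": 0,"travel": [0,0,0],"twist": 0}])

```text
t: 18.05
ee_pos: [0.6222, -0.1635, 0.0894]
ee_rot: [0.0, -0.054, 0.999, -0.0]
ft_force: [-1.4, 0.2, 4.0]
grip_width: 0.0004
gripper_force: 2.5
```

step_arm(increments=[{"gripper": 0,"travel": [-0.01,0,0.03],"twist": 0},{"gripper": 0,"travel": [-0.01,0,0.03],"twist": 0},{"gripper": 0,"travel": [0,0,0],"twist": 0},{"gripper": 0,"travel": [0,0,0],"twist": 0},{"gripper": 0,"travel": [0,0,0],"twist": 0},{"gripper": 0,"travel": [0,0,0],"twist": 0},{"gripper": 0,"travel": [0,0,0],"twist": 0},{"gripper": 0,"travel": [0,0,0],"twist": 0}])

```text
t: 18.85
ee_pos: [0.6226, -0.1635, 0.0887]
ee_rot: [-0.0, -0.054, 0.999, -0.0]
ft_force: [-6.6, 1.8, 10.7]
grip_width: 0.0007
gripper_force: 6.3
```

Force is about 12.6 N and motion has stalled, so the key is right in. Now I'll hold it.

step_arm(increments=[{"gripper": 0,"travel": [0,0,0],"twist": 0},{"gripper": 0,"travel": [0,0,0],"twist": 0},{"gripper": 0,"travel": [0,0,0],"twist": 0},{"gripper": 0,"travel": [0,0,0],"twist": 0},{"gripper": 0,"travel": [0,0,0],"twist": 0},{"gripper": 0,"travel": [0,0,0],"twist": 0},{"gripper": 0,"travel": [0,0,0],"twist": 0},{"gripper": 0,"travel": [0,0,0],"twist": 0}])

```text
t: 19.65
ee_pos: [0.6226, -0.1635, 0.0887]
ee_rot: [-0.0, -0.054, 0.999, -0.0]
ft_force: [-4.7, 0.1, 11.9]
grip_width: 0.0005
gripper_force: 6.2
```

step_arm(increments=[{"gripper": 0,"travel": [0,0,0],"twist": 0},{"gripper": 0,"travel": [0,0,0],"twist": 0},{"gripper": 0,"travel": [0,0,0],"twist": 0},{"gripper": 0,"travel": [0,0,0],"twist": 0},{"gripper": 0,"travel": [0,0,0],"twist": 0},{"gripper": 0,"travel": [0,0,0],"twist": 0},{"gripper": 0,"travel": [0,0,0],"twist": 0},{"gripper": 0,"travel": [0,0,0],"twist": 0}])

```text
t: 20.45
ee_pos: [0.6226, -0.1635, 0.0888]
ee_rot: [-0.0, -0.054, 0.999, -0.0]
ft_force: [-5.1, 1.0, 11.7]
grip_width: 0.0004
gripper_force: 6.2
```

step_arm(increments=[{"gripper": 0,"travel": [0.08,0,-0.24],"twist": 0},{"gripper": 0,"travel": [0.13,0,-0.35],"twist": 0},{"gripper": 0,"travel": [0.13,0,-0.35],"twist": 0},{"gripper": 0,"travel": [0,0,-0.6],"twist": 0},{"gripper": 0,"travel": [0,0,-0.8],"twist": 0},{"gripper": 0,"travel": [0,0.2,-0.6],"twist": 0},{"gripper": 60,"travel": [0,0.6,0],"twist": 0},{"gripper": 60,"travel": [0,0.9,0],"twist": 0}])

```text
t: 21.25
ee_pos: [0.6068, -0.1136, 0.1759]
ee_rot: [0.0, -0.053, 0.999, -0.0]
ft_force: [0.5, 0.6, -0.2]
grip_width: 0.0096
gripper_force: 0.0
```

step_arm(increments=[{"gripper": 60,"travel": [0,1,0],"twist": 0},{"gripper": 60,"travel": [0,1,0],"twist": 0},{"gripper": 60,"travel": [0,1,0],"twist": 0},{"gripper": 60,"travel": [0,1,0],"twist": 0},{"gripper": 60,"travel": [0,0.9,0],"twist": 0},{"gripper": 60,"travel": [0,0.5,0],"twist": 0},{"gripper": 60,"travel": [0,0,0],"twist": 0},{"gripper": 60,"travel": [0,0,0],"twist": 0}])

```text
t: 22.05
ee_pos: [0.5892, 0.0471, 0.1753]
ee_rot: [-0.0, -0.055, 0.999, -0.0]
ft_force: [-0.2, 0.5, -0.6]
grip_width: 0.0595
gripper_force: 0.0
```

```bash
python3 - <<'E'
from h import *
s=robot.state();p=s["ee_pos"];a=R.from_euler('z',6.25,degrees=True).as_matrix();print(np.round(np.array(p)@a,4),s["ft_force"],s["grip_width"],s["t"])
c=robot.capture("side")
for d in robot.landmark_of("side","cover_grip")[:2]: w=world(c,*d["location"]);print(d["p"],d["location"],w,w@a)
E
```

```text
[ 0.5908 -0.0173  0.1753] [-0.15554539  0.52559134 -0.56084286] 0.059517108567054465 22.05
0.85 [261.9, 188.4] [0.59264492 0.03786929 0.12057561] [ 0.59324515 -0.0268752   0.12057561]
0.24 [376.7, 330.9] [ 0.53445077 -0.4680148   0.06538036] [ 0.48032287 -0.52341706  0.06538036]
```

step_arm(increments=[{"gripper": 60,"travel": [0,0,0.5],"twist": 0},{"gripper": 60,"travel": [0,0,0.5],"twist": 0},{"gripper": 60,"travel": [0,0,0.5],"twist": 0},{"gripper": 60,"travel": [0,0,0.3],"twist": 0},{"gripper": 60,"travel": [0,0,0.2],"twist": 0},{"gripper": 60,"travel": [0,0,0],"twist": 0},{"gripper": 10,"travel": [0,0,0],"twist": 0},{"gripper": 10,"travel": [0,0,0],"twist": 0}])

```text
t: 22.95
ee_pos: [0.5901, 0.0473, 0.1166]
ee_rot: [0.001, -0.054, 0.999, -0.0]
ft_force: [-0.1, -0.4, -0.8]
grip_width: 0.0508
gripper_force: 0.0
```

step_arm(increments=[{"gripper": 10,"travel": [0,0,0],"twist": 0},{"gripper": 10,"travel": [0,0,0],"twist": 0},{"gripper": 10,"travel": [0,0,0],"twist": 0},{"gripper": 10,"travel": [0,0,0],"twist": 0},{"gripper": 10,"travel": [0,0,0],"twist": 0},{"gripper": 10,"travel": [0,0,0],"twist": 0},{"gripper": 10,"travel": [0,0,0],"twist": 0},{"gripper": 10,"travel": [0,0,0],"twist": 0}])

```text
t: 23.75
ee_pos: [0.5895, 0.0475, 0.1158]
ee_rot: [-0.0, -0.054, 0.999, 0.0]
ft_force: [-0.4, 1.6, 0.8]
grip_width: 0.0135
gripper_force: 10.0
```

step_arm(increments=[{"gripper": 10,"travel": [0,-0.3,0],"twist": 0},{"gripper": 10,"travel": [-0.01,-0.7,0],"twist": 0},{"gripper": 10,"travel": [-0.01,-0.9,0],"twist": 0},{"gripper": 10,"travel": [-0.01,-0.9,0],"twist": 0},{"gripper": 10,"travel": [-0.01,-0.9,0],"twist": 0},{"gripper": 10,"travel": [-0.01,-0.8,0],"twist": 0},{"gripper": 10,"travel": [0,-0.6,0],"twist": 0},{"gripper": 10,"travel": [0,-0.3,0],"twist": 0}])

```text
t: 24.55
ee_pos: [0.6096, -0.1153, 0.1158]
ee_rot: [0.001, -0.054, 0.999, 0.0]
ft_force: [5.5, 3.8, -1.3]
grip_width: 0.0142
gripper_force: 10.0
```

step_arm(increments=[{"gripper": 10,"travel": [0,-0.15,0],"twist": 0},{"gripper": 10,"travel": [0,-0.1,0],"twist": 0},{"gripper": 10,"travel": [0,-0.1,0],"twist": 0},{"gripper": 10,"travel": [0,-0.1,0],"twist": 0},{"gripper": 10,"travel": [0,0,0],"twist": 0},{"gripper": 10,"travel": [0,0,0],"twist": 0},{"gripper": 10,"travel": [0,0,0],"twist": 0},{"gripper": 10,"travel": [0,0,0],"twist": 0}])

```text
t: 25.35
ee_pos: [0.6111, -0.127, 0.1158]
ee_rot: [0.001, -0.054, 0.999, 0.0]
ft_force: [4.3, 2.5, -2.0]
grip_width: 0.0142
gripper_force: 10.0
```

step_arm(increments=[{"gripper": 10,"travel": [0,-0.1,0],"twist": 0},{"gripper": 10,"travel": [0,-0.1,0],"twist": 0},{"gripper": 10,"travel": [0,0,0],"twist": 0},{"gripper": 10,"travel": [0,0,0],"twist": 0},{"gripper": 10,"travel": [0,0,0],"twist": 0},{"gripper": 10,"travel": [0,0,0],"twist": 0},{"gripper": 10,"travel": [0,0,0],"twist": 0},{"gripper": 10,"travel": [0,0,0],"twist": 0}])

```text
t: 26.15
ee_pos: [0.6111, -0.1274, 0.1157]
ee_rot: [0.0, -0.055, 0.998, 0.004]
ft_force: [2.9, 20.3, 3.6]
grip_width: 0.0146
gripper_force: 10.0
```

At the right stop (20 N, no further motion). I'll release and lift straight off.

step_arm(increments=[{"gripper": 60,"travel": [0,0,0],"twist": 0},{"gripper": 60,"travel": [0,0.1,0],"twist": 0},{"gripper": 60,"travel": [0,0.1,0],"twist": 0},{"gripper": 60,"travel": [0,0,0],"twist": 0},{"gripper": 60,"travel": [0,0,0],"twist": 0},{"gripper": 60,"travel": [0,0,-0.4],"twist": 0},{"gripper": 60,"travel": [0,0,-0.8],"twist": 0},{"gripper": 60,"travel": [0,0,-0.8],"twist": 0}])

```text
t: 26.95
ee_pos: [0.6097, -0.1274, 0.1768]
ee_rot: [-0.0, -0.054, 0.999, 0.0]
ft_force: [-0.2, 0.1, 0.4]
grip_width: 0.059
gripper_force: 0.0
```

step_arm(increments=[{"gripper": 60,"travel": [0,0.5,-0.8],"twist": 0},{"gripper": 60,"travel": [0.3,1,-0.5],"twist": 0},{"gripper": 60,"travel": [0.4,1,0],"twist": 0},{"gripper": 60,"travel": [0.4,1,0],"twist": 0},{"gripper": 60,"travel": [0.4,1,0],"twist": 0},{"gripper": 60,"travel": [0.4,1,0],"twist": 0},{"gripper": 60,"travel": [0.3,0.6,0],"twist": 0},{"gripper": 60,"travel": [0,0,0],"twist": 0}])

```text
t: 27.75
ee_pos: [0.5238, 0.0494, 0.2159]
ee_rot: [0.0, -0.055, 0.998, 0.0]
ft_force: [-0.0, -1.0, 0.6]
grip_width: 0.06
gripper_force: 0.0
```

```bash
python3 - <<'E'
from h import *
a=R.from_euler('z',6.25,degrees=True).as_matrix()
c=robot.capture("side")
for d in robot.landmark_of("side","cover_grip")[:1]: w=world(c,*d["location"]);print(d["p"],d["location"],w,w@a)
c=robot.capture("top");print(robot.state()["t"],robot.state()["ft_force"])
cv2.imwrite("pics/t4.png",cv2.resize(c["frame"][130:240,210:370],None,fx=4.5,fy=4.5,interpolation=cv2.INTER_CUBIC)[:,:,::-1])
E
```

```text
0.55 [307.2, 220.2] [ 0.61100001 -0.13295604  0.12120948] [ 0.59289393 -0.19868345  0.12120948]
27.9 [ 0.48898669  0.44161212 -0.20407315]
```

View pics/t4.png

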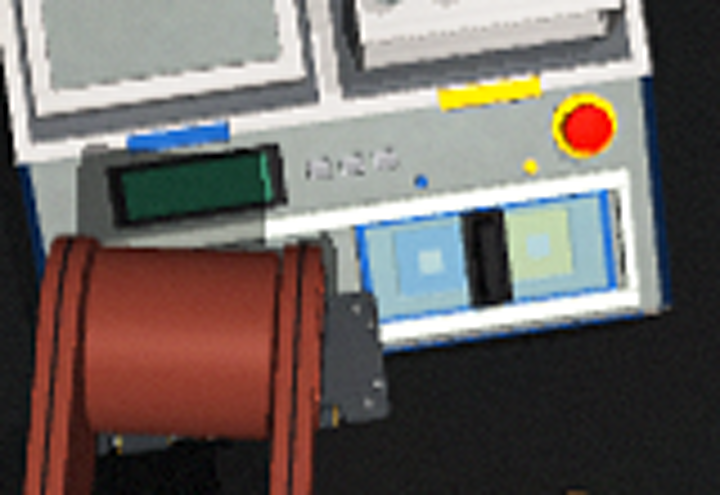

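The cover is shut over both keys: its right blue edge is at (610,240), near the end of the rails, and the rib is midway between the caps. The travel from stop to stop was 0.176 m, as specified. The arm is clear.

```bash
python3 -c "
from workcell import robot
print(robot.job_done())"
```

```text
the job is handed in; nothing more can be done
None
```

I slid the cover fully open, pressed the yellow start key right in (about 12.6 N) and held it for over 1.6 s, then slid the cover fully shut; I handed the job in at about 28 s with the arm clear.

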